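Slide the cutting sheet out over the trimmings tray

TASK

Push the thin white cutting sheet along the red block towards the side where the black tray stands, until the sheet's blue line on that side lies right over the block's edge and the sheet sits square to that edge, its lip over the tray, ready for trimmings to be scraped in. Only slide it with the fingertips or the outside of the fingers: do not pick up or tip the sheet or the green-lidded tin that rides standing on it, and leave everything else where it stands.

Things in the scene. Friction and masses are not known exactly. Their poses are not given: they have to be found in the camera images.
- block: red-brown plastic butcher's block fixed to the steel table, 240 (own x) x 300 (own y) x 60 mm high. Origin: centre of its underside, on the table; its flat top is 60 mm above. Its position and yaw (up to 0.25 rad) vary. Its two edges across own y, at own y = +150 and -150 mm, are the ones beside which the tray and the crate stand.
- edge_left (a point): middle of the block's top edge at own y = +150 mm (the robot's left)
- edge_right (a point): middle of the block's top edge at own y = -150 mm (the robot's right)
- sheet: loose thin white plastic cutting sheet lying on the block, 140 (own x) x 200 (own y) x 8 mm thick, about 0.2 kg; slides with ordinary friction. Origin: centre of its underside. Two blue lines 5 mm wide cross its top face along own x, each with its middle 40 mm in from one short end. At the start it lies wholly on the block, turned up to 0.3 rad from the block's axes and up to 30 mm off its centre.
- line_left (a point): middle of the blue line at the sheet's own y = +60 mm, on the top face (its short end is at own y = +100 mm)
- line_right (a point): middle of the blue line at the sheet's own y = -60 mm, on the top face (its short end is at own y = -100 mm)
- tin: upright round steel seasoning tin with a green lid, 62 mm across, 45 mm tall, about 0.2 kg, standing loose near the middle of the sheet. Origin: centre of its underside. It rides along with the sheet.
- tray: loose black open tray, 240 (own x) x 130 (own y) x 45 mm high, empty, about 0.5 kg, standing on the table 10 to 25 mm away from one of the block's two own-y edges; its rim is 15 mm lower than the block's top. Origin: centre of its underside. It may be on either side: the sheet goes towards it.
- crate: loose blue open crate of the same size as the tray, standing at the block's other side; not part of the job. Origin: centre of its underside.
- roll: upright white paper roll, 110 mm across, 200 mm tall, at the right; bystander. Origin: centre of its underside.
- bottle: closed bottle with a red cap, 64 mm across, 170 mm tall, at the right; bystander. Origin: centre of its underside.
- spatula: spatula lying on the table at the robot's left, own x along its length; bystander. Origin: middle of its underside.
Not all that is in view belongs to the job. Of the things like the tin, leave any that is brown; of the rest the larger one is meant.

How it is judged:
At the end, for the whole second after the job is handed in: The blue line on the tray side is within 8 mm of that block edge (overhang 32-48 mm); the sheet is square within 0.12 rad, within 50 mm of the block's middle along the edge, flat and at rest; the tin stands upright on it, within 60 mm of its centre; all else is within 30 mm of its start (((y of line_left in the frame of block between 0.142 and 0.158 m and y of tray in the frame of block above 0.1 m) or (y of line_right in the frame of block between -0.158 and -0.142 m and y of tray in the frame of block below -0.1 m)) and angle between the y axis of sheet and the y axis of block, either way round below 0.12 rad and x of sheet in the frame of block between -0.05 and 0.05 m and z of sheet in the frame of block between 0.055 and 0.066 m and angle between sheet's own z axis and vertical below 0.05 rad and linear speed of sheet below 0.01 m/s and horizontal distance between tin and sheet below 0.06 m and angle between tin's own z axis and vertical below 0.1 rad and z of tin in the frame of sheet between 0.004 and 0.013 m); the robot touches nothing.
It fails at once if the sheet is lifted more than 15 mm or tipped (height (world z) of sheet above 0.075 m or angle between sheet's own z axis and vertical above 0.15 rad).
It fails at once if the tin is lifted off the sheet, knocked off or tipped (z of tin in the frame of sheet above 0.023 m or height (world z) of tin below 0.045 m or angle between tin's own z axis and vertical above 0.3 rad).
It fails at once if the tray, the crate or another bystander is moved more than 30 mm (distance of any of tray, crate, roll, bottle, spatula from where it was at the start of the episode above 0.03 m).
It also fails if it takes over 35 s, if anything falls off the work surface, if the arm or the gripper's body presses on something with over 40 N, if the wrist force passes 120 N, or if a joint passes its speed limit or range.

ROBOT

A 6-joint arm with a two-finger parallel gripper is mounted at the origin on the work surface. World frame = base frame: x ahead of the robot, y to its left, z up, the work surface at z = 0. Lengths are in m, angles in rad, forces in N, time in s.
With the tool pointing down it reaches from about 0.35 to 0.975 m from the base axis. Payload 4.9 kg.
Tool frame: the origin (TCP) lies at the very end of the fingers, on their centre line; the grasp point (between the pads) lies behind it (manip.pinch_z is the y of the grasp point in the tool frame, in m); y points along the fingers, x is the direction in which the jaws open and shut, and the axes are right-handed (so a half turn about y gives the same grasp; the last joint's range is limited). The gripper opens to 85 mm and grips with 20 to 120 N. Pads are 22 mm wide; open, the fingers measure 114 mm over their backs; the gripper's body (76 mm by 85 mm) begins 54 mm behind the grasp point. The pads swing forward as they close: fully open they stand 13 mm farther back than shut.
Start: joints at [1.129, 0.053, 1.613, -0, 1.476, -0.119], TCP at [0.198, 0.593, 0.192] pointing down, gripper open.
Joint ranges: [-3.01, 3.01], [-1.01, 2.22], [0.06, 2.58], [-1.02, 4.17], [0.09, 2.62], [-3.14, 3.14]. Speed limits (rad/s): [2.57, 2.57, 3.14, 3.14, 3.14, 3.14].

INTERFACE

Orientations are given as a unit quaternion [w, x, y, z].
In Python, from plant import manip gives the robot as it stands.
- The arm moves only by the tool drive_tool, never from a script. Its argument "motion" is a list of rows, each a list of 3 entries, a list of its own where there are three numbers: the shift along the tool's x, y, z in units of 25 mm (1.0 is 25 mm), then the turn, a rotation vector about the tool's x, y, z in units of 5 degrees (1.0 is 5 degrees), then the closure, from -1 (fully open) to 1 (shut). A call has 1 to 12 rows; each row shifts and turns the commanded pose from where the row before left it, along the tool's axes as they then stand; what a row does not reach is not made up. A row lasts 1/10 s, in which the tool goes at most 50 mm and 8.59 degrees, less where a joint would pass 70% of its speed; a pose out of reach is approached as far as the arm can. A call is refused whole if a number of a shift passes 1 or a number of a turn 1, either way. A call with a gripper value outside its range is refused whole. The fingers move at their own pace and stop on an object; the grip force is fixed at half the most. Time passes only in rows, so rows that do not move let the fingers close. It gives the time, the measured TCP pose, the force and the opening at its end, in the units of the state.
- manip.state(): the state, without advancing time (a new reading comes with each control period).
- manip.grab_frame(name): name is "side" or "top" or "wrist"; returns a dict with "img" (400x640x3 uint8, blue, green, red), "range_z" (400x640 float32, m along the optical axis (not along the pixel's ray), 0 where there is no reading), "camera_matrix" (3x3 intrinsics, pixels), "world_from_camera" (4x4, takes a point from camera to world coordinates); the wrist camera has in their place "T_tool_cam" (4x4, takes a point from camera to tool coordinates, whose origin is the TCP and whose axes are the tool frame's). Camera axes: x right, y down, z forward; pixel columns grow to the right and rows downward; lengths in m; the calibration is good to about 2 mm. A picture is of the moment at which its call begins: read the wrist's pose just before it.
- manip.job_done(): hands the job in, once; it reports no verdict.
The state is a dict: "time": time; "joint_pos": joint angles; "joint_vel": joint speeds; "joint_efforts": joint torques, N m; "tool_pos": TCP position; "tool_rot": TCP orientation; "contact_force": force on the tool from outside, world axes, zero at the start; "ft_torque": the same for the moment, N m; "gripper_width": opening from 0.0 (shut) to 1.0 (fully open).
Only numpy, scipy, OpenCV 4.12 (cv2) and the standard library are available. Lean on these libraries where they do the work, as an engineer would, in place of code of your own. Each camera call takes 0.05 s, during which the arm holds its last target. There are 200 camera calls.

## Working session

There is one attempt and no reset: what is moved stays moved. The work goes in short steps, Python scripts to look and compute and a tool call to move; the robot and the scene stay as the last step left them, time stands still between calls to the robot, and variables do not carry over. Pictures are saved under pics/ and viewed, about 8 in all and at most 12, crops included, and the job is handed in when it is done.

Besides the shell and the picture viewer there is one more tool, called after "Emit:" as name(argument=value, ...), one argument or row to a line, values as JSON. drive_tool: Moves the arm, as the interface text tells. Its arguments: {"type":"object","properties":{"motion":{"type":"array","items":{"type":"array"}}},"required":["motion"]}

```bash
mkdir -p pics; ls; python3 - <<'E'
from plant import manip
import cv2,numpy as np
s=manip.state(); print(s)
for n in("top","side"):
    f=manip.grab_frame(n); cv2.imwrite(f"pics/{n}0.png",f["img"]); np.savez(f"pics/{n}0.npz",**f)
    print(n,f["camera_matrix"].tolist(),np.round(f["world_from_camera"],3).tolist())
E
```

```text
pics
{'time': 0.0, 'joint_pos': array([ 1.12901100e+00,  5.33346615e-02,  1.61429200e+00, -6.41999028e-06,
        1.47599638e+00, -1.19045437e-01]), 'joint_vel': array([ 0.00054553,  0.00093806, -0.00048103, -0.00118426,  0.00032564,
       -0.00055352]), 'joint_efforts': array([-8.65181737e-04, -3.93684196e+01, -3.70174563e+01, -2.20606521e-04,
        6.90620931e-03, -1.85398108e-06]), 'tool_pos': array([0.19795581, 0.59208416, 0.19087806]), 'tool_rot': array([-0.57348961,  0.57418815,  0.4125416 , -0.41379592]), 'contact_force': array([ 0.1701082 ,  0.10402963, -0.1256714 ]), 'ft_torque': array([-0.02036739, -0.00703351,  0.00620745]), 'gripper_width': 1.000845931069341}
top [[480.07854981206043, 0.0, 312.9179695245825], [0.0, 480.07854981206043, 200.86702406051532], [0.0, 0.0, 1.0]] [[0.023, -0.983, 0.182, 0.274], [-1.0, -0.023, 0.006, -0.011], [-0.001, -0.182, -0.983, 1.64], [0.0, 0.0, 0.0, 1.0]]
side [[365.04934892792403, 0.0, 326.3861896158225], [0.0, 365.04934892792403, 193.52076417229281], [0.0, 0.0, 1.0]] [[0.792, -0.445, 0.418, 0.092], [-0.61, -0.581, 0.538, -0.611], [0.003, -0.681, -0.732, 0.886], [0.0, 0.0, 0.0, 1.0]]
```

View pics/top0.png

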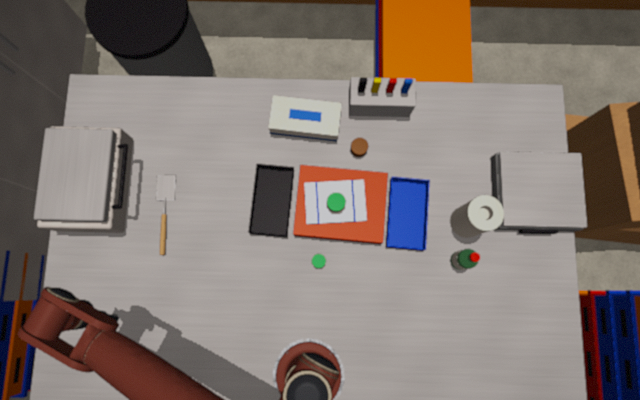

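View pics/side0.png

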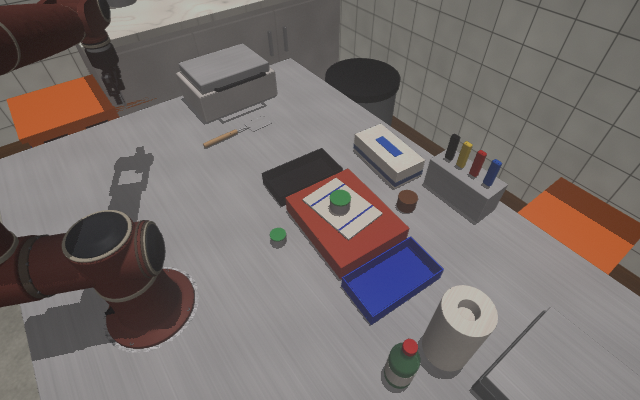

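The top view shows the black tray at the left (270,200), so at +y. The red block is at (341,204), with the white sheet and its blue lines at about x = 319 and 352, and the blue crate at (408,214). Things like the tin:
- Green lid on the sheet at (336,202). It is the larger green one and it is on the sheet, so I choose it.
- Small green one on the table at (318,261).
- Brown one at (359,147).

Next I'll measure from both views.

```bash
cat > h.py <<'E'
import numpy as np,cv2
def ray(K,T,uv,z):
    uv=np.atleast_2d(uv).astype(float)
    d=np.c_[(uv-[K[0,2],K[1,2]])/[K[0,0],K[1,1]],np.ones(len(uv))]@T[:3,:3].T
    o=T[:3,3]; return o+d*((z-o[2])/d[:,2])[:,None]
def biggest(m,roi=None):
    m=m.astype(np.uint8)
    if roi: 
        k=np.zeros_like(m);k[roi[1]:roi[3],roi[0]:roi[2]]=1;m=m*k
    cs,_=cv2.findContours(m,cv2.RETR_EXTERNAL,cv2.CHAIN_APPROX_NONE)
    return max(cs,key=cv2.contourArea)[:,0,:]
def rect(P):
    # min-area rect in world XY; long axis yaw relative to +y; returns centre, (short,long), yaw
    (c,wh,a)=cv2.minAreaRect(P[:,:2].astype(np.float32)*1000)
    b=cv2.boxPoints((c,wh,a)); e0,e1=b[1]-b[0],b[2]-b[1]
    if np.linalg.norm(e0)>np.linalg.norm(e1): e0,e1=e1,e0
    if e1[1]<0:e1=-e1
    return np.round(c,1),np.round([np.linalg.norm(e0),np.linalg.norm(e1)],1),round(float(np.arctan2(-e1[0],e1[1])),4)
def masks(img):
    h=cv2.cvtColor(img,cv2.COLOR_BGR2HSV).astype(int);H,S,V=h[...,0],h[...,1],h[...,2]
    return dict(red=((H<12)|(H>172))&(S>150)&(V>100),white=(S<45)&(V>185),green=(H>45)&(H<80)&(S>120)&(V>60),
      blue=(H>105)&(H<130)&(S>110),black=(V<60)&(S<90))
E
python3 - <<'E'
from h import *
for n,rb,rt in(("top",(285,155,400,255),(240,155,300,245)),("side",(280,160,412,275),(255,140,350,210))):
    f=np.load(f"pics/{n}0.npz");K,T,D=f["camera_matrix"],f["world_from_camera"],f["range_z"]
    m=masks(f["img"])
    full=m["red"]
    def pts(c,z):return ray(K,T,c,z)
    def depthz(c):
        u,v=c.mean(0).astype(int);d=np.median(D[v-2:v+3,u-2:u+3]);p=T@np.r_[d*(u-K[0,2])/K[0,0],d*(v-K[1,2])/K[1,1],d,1];return np.round(p[:3],3)
    cb=biggest(full,rb); P=pts(cb,.06)
    print(n,"block",rect(P),"(side view includes flank)" if n=="side" else "")
    hull=np.zeros(full.shape,np.uint8);cv2.fillPoly(hull,[cb],1);hull=cv2.erode(hull,np.ones((5,5)))
    cs=biggest((hull>0)&~full); print(" sheet",rect(pts(cs,.068)))
    g=biggest(m["green"],rb);c=g.mean(0);(cc,r)=cv2.minEnclosingCircle(g)
    print(" lid",cc,r,np.round(pts([cc],.113),3),"depth",depthz(g))
    print(" blocktopdepth",depthz(cb[cb[:,1]==cb[:,1].max()]+[0,-6]))
    t=biggest(m["black"],rt);print(" tray",rect(pts(t,.045)))
    for z in(0.06,):
        w=ray(K,T,cv2.boxPoints(cv2.minAreaRect(cs)),.068);print(np.round(w,3).tolist())
E
```

```text
top block (array([560.1, -93.9]), array([238.6, 294.1], dtype=float32), -0.0717) 
 sheet (array([565.8, -75. ]), array([148.2, 207.7], dtype=float32), 0.079)
 lid (335.55712890625, 201.87142944335938) 9.038822174072266 [[ 0.555 -0.075  0.113]] depth [ 0.555 -0.073  0.114]
 blocktopdepth [ 0.453 -0.212  0.061]
 tray (array([568.9, 139.2]), array([125.6, 239.1], dtype=float32), 1.4976)
[[0.631, 0.034, 0.068], [0.648, -0.175, 0.068], [0.5, -0.184, 0.068], [0.484, 0.023, 0.068]]
side block (array([560.2, -95.5]), array([233.2, 295.9], dtype=float32), -0.0681) (side view includes flank)
 sheet (array([ 451.8, -208.1]), array([11.5, 12.4], dtype=float32), 1.2895)Traceback (most recent call last):
  File "<stdin>", line 13, in <module>
  File "h.py", line 11, in biggest
    return max(cs,key=cv2.contourArea)[:,0,:]
           ~~~^^^^^^^^^^^^^^^^^^^^^^^^
ValueError: max() iterable argument is empty
```

```bash
python3 - <<'E'
import cv2,numpy as np
i=cv2.imread("pics/top0.png")[150:280,240:440];cv2.imwrite("pics/c0.png",cv2.resize(i,None,fx=4,fy=4,interpolation=cv2.INTER_CUBIC))
E
```

```text
(no output)
```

View pics/c0.png

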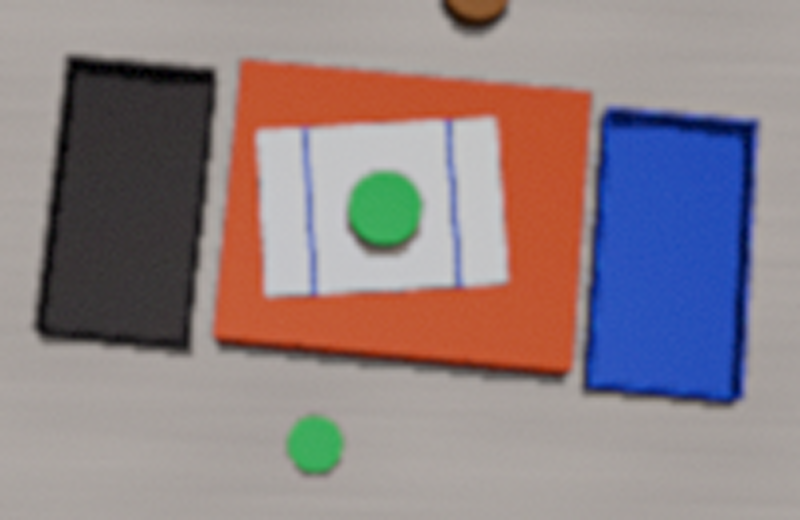

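The crop shows the lid on the sheet at crop (385,208), clearly larger than the stray green one at (315,445), so the choice is confirmed. The sheet is about 0.15 rad off the block. The tray is at +y, so I'll push the -y short end with both open fingertips side by side, which also squares the sheet.

```bash
cat >> h.py <<'E'
from scipy.spatial.transform import Rotation as Ro
BC=np.array([.560,-.0945]);BY=-.070
def tool():
    from plant import manip
    s=manip.state();q=s["tool_rot"];return s,Ro.from_quat([q[1],q[2],q[3],q[0]]).as_matrix()
def goto(p,R,tgt,pick):
    # tool-frame shift (units) and turn (units) towards target pose: y down, x = +-block x
    by=np.array([-np.sin(BY),np.cos(BY),0]);bx=np.array([np.cos(BY),np.sin(BY),0]);z=np.array([0,0,1.])
    Rt=np.c_[pick*bx,-z,np.cross(pick*bx,-z)]
    rv=Ro.from_matrix(R.T@Rt).as_rotvec(degrees=True)/5
    return R.T@(np.array(tgt)-p)/.025,rv
def blk(p):
    c,s=np.cos(BY),np.sin(BY);d=np.array(p)[:2]-BC;return np.array([c*d[0]+s*d[1],-s*d[0]+c*d[1]])
def wld(x,y,z):
    c,s=np.cos(BY),np.sin(BY);return np.r_[BC+[c*x-s*y,s*x+c*y],z]
E
python3 - <<'E'
from h import *
s,R=tool();print(np.round(R,3))
t=wld(.004,-.125,.2);print(t)
for k in(1,-1):print(k,[np.round(v,2) for v in goto(s["tool_pos"],R,t,k)])
f=np.load("pics/side0.npz");K,T=f["camera_matrix"],f["world_from_camera"]
m=masks(f["img"]);g=biggest(m["green"],(320,180,360,220));w=biggest(m["white"]|m["green"],(295,170,390,245))
print("lid",g.mean(0),ray(K,T,[g.mean(0)],.113));print("sheet side",rect(ray(K,T,w,.068)))
# two-view height of the lid centre
g2=np.load("pics/top0.npz");ms=biggest(masks(g2["img"])["green"],(285,155,400,255))
for z in(.105,.113,.12):print(z,ray(K,T,[g.mean(0)],z)[0,:2]-ray(g2["camera_matrix"],g2["world_from_camera"],[ms.mean(0)],z)[0,:2])
print(manip.pinch_z) if 'manip' in globals() else None
E
```

```text
[[ 0.317 -0.001 -0.948]
 [ 0.948 -0.002  0.317]
 [-0.002 -1.     0.   ]]
[ 0.55524735 -0.21947365  0.2       ]
1 [array([-26.26,  -0.32, -23.85]), array([ 1.00e-02,  1.51e+01, -2.00e-02])]
-1 [array([-26.26,  -0.32, -23.85]), array([-2.00e-02, -2.09e+01, -1.00e-02])]Traceback (most recent call last):
  File "<stdin>", line 6, in <module>
  File "h.py", line 11, in biggest
    return max(cs,key=cv2.contourArea)[:,0,:]
           ~~~^^^^^^^^^^^^^^^^^^^^^^^^
ValueError: max() iterable argument is empty
```

Emit:
drive_tool(
  motion=[
    [[0,0,-1],[0,0.4,0],-1],
    [[0,0,-1],[0,0.4,0],-1],
    [[0,0,-1],[0,0.4,0],-1],
    [[0,0,-1],[0,0.4,0],-1],
    [[0,0,-1],[0,0.4,0],-1],
    [[0,0,-1],[0,0.4,0],-1],
    [[0,0,-1],[0,0.4,0],-1],
    [[0,0,-1],[0,0.4,0],-1],
    [[0,0,-1],[0,0.4,0],-1],
    [[0,0,-1],[0,0.4,0],-1],
    [[0,0,-1],[0,0.4,0],-1],
    [[0,0,-1],[0,0.4,0],-1],
  ],
)

```text
time: 1.3
tool_pos: [0.458, 0.4452, 0.1914]
tool_rot: [-0.647, 0.647, 0.284, -0.285]
contact_force: [0.2, -0.2, 0.1]
gripper_width: 1.002
```

Emit:
drive_tool(
  motion=[
    [[0,0,-1],[0,0.4,0],-1],
    [[0,0,-1],[0,0.4,0],-1],
    [[0,0,-1],[0,0.4,0],-1],
    [[0,0,-1],[0,0.4,0],-1],
    [[0,0,-1],[0,0.4,0],-1],
    [[0,0,-1],[0,0.4,0],-1],
    [[0,0,-1],[0,0.4,0],-1],
    [[0,0,-1],[0,0.4,0],-1],
    [[0,0,-1],[0,0.4,0],-1],
    [[0,0,-1],[0,0.4,0],-1],
    [[0,0,-1],[0,0.4,0],-1],
    [[0,0,-1],[0,0.4,0],-1],
  ],
)

```text
time: 2.5
tool_pos: [0.6347, 0.2057, 0.1913]
tool_rot: [0.692, -0.692, -0.143, 0.144]
contact_force: [-0.1, 0.0, -0.2]
gripper_width: 1.002
```

```bash
python3 - <<'E'
from h import *
from plant import manip
s,R=tool();p=s["tool_pos"];print(p,np.round(R,3),s["joint_pos"])
f=manip.grab_frame("wrist");cv2.imwrite("pics/w1.png",f["img"]);np.savez("pics/w1.npz",p=p,R=R,**f)
print(f["camera_matrix"].tolist(),np.round(f["T_tool_cam"],3).tolist(),manip.pinch_z)
t=wld(.004,-.125,.15);print(t,[np.round(v,2) for v in goto(p,R,t,1)])
E
```

```text
[0.63470217 0.20568232 0.19128183] [[ 0.918 -0.001 -0.398]
 [ 0.398 -0.     0.918]
 [-0.001 -1.     0.   ]] [ 2.01929870e-01  1.51776659e-01  1.50799602e+00  2.21562704e-05
  1.48306047e+00 -2.06950456e-01]
[[322.026072536069, 0.0, 323.473089861938], [0.0, 322.026072536069, 194.01578146568403], [0.0, 0.0, 1.0]] [[1.0, -0.001, -0.0, 0.0], [-0.0, -0.294, 0.956, -0.183], [-0.001, -0.956, -0.294, 0.075], [0.0, 0.0, 0.0, 1.0]] -0.0187
[ 0.55524735 -0.21947365  0.15      ] [array([ -9.68,   1.66, -14.34]), array([ 0.  ,  5.49, -0.01])]
```

View pics/w1.png

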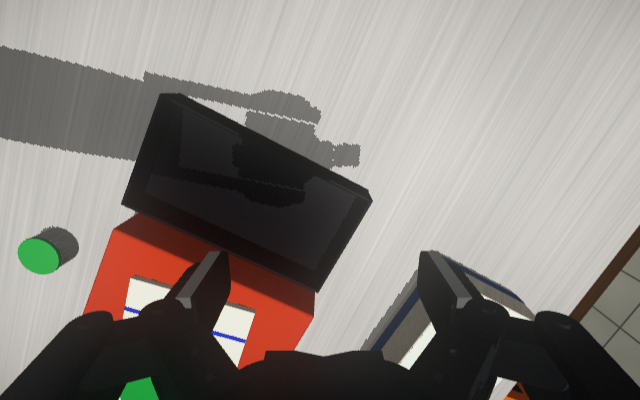

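The wrist view shows the black tray at (250,190), the block and sheet just below it, and the two fingertips at about (215,255) and (430,255). Now I'll get the tip height from depth and move on.

Emit:
drive_tool(
  motion=[
    [[-0.65,0,-0.95],[0,0,0],-1],
    [[-0.65,0,-0.95],[0,0,0],-1],
    [[-0.65,0,-0.95],[0,0,0],-1],
    [[-0.65,0,-0.95],[0,0,0],-1],
    [[-0.65,0,-0.95],[0,0,0],-1],
    [[-0.65,0,-0.95],[0,0,0],-1],
    [[-0.65,0,-0.95],[0,0,0],-1],
    [[-0.65,0,-0.95],[0,0,0],-1],
    [[-0.65,0,-0.95],[0,0,0],-1],
    [[-0.65,0,-0.95],[0,0,0],-1],
    [[-0.65,0,-0.95],[0,0,0],-1],
    [[-0.65,0,-0.95],[0,0,0],-1],
  ],
)

```text
time: 3.75
tool_pos: [0.5688, -0.1333, 0.1915]
tool_rot: [0.692, -0.692, -0.144, 0.144]
contact_force: [0.2, -0.5, 1.1]
gripper_width: 1.0
```

Emit:
drive_tool(
  motion=[
    [[-0.65,0,-0.95],[0,0,0],-1],
    [[-0.65,0,-0.95],[0,0,0],-1],
    [[-0.65,0,-0.95],[0,0,0],-1],
    [[0,0,0],[0,0.95,0],-1],
    [[0,0,0],[0,0.95,0],-1],
    [[0,0,0],[0,0.9,0],-1],
    [[0,0,0],[0,0.9,0],-1],
    [[0,0,0],[0,0.9,0],-1],
    [[0,0,0],[0,0.9,0],-1],
    [[0,0,0],[0,0,0],-1],
  ],
)

```text
time: 4.75
tool_pos: [0.5529, -0.217, 0.1915]
tool_rot: [0.707, -0.707, 0.025, -0.024]
contact_force: [-0.6, -0.1, -0.3]
gripper_width: 0.999
```

```bash
cat >> h.py <<'E'
def wrist(name):
    from plant import manip
    s,R=tool();f=manip.grab_frame("wrist");cv2.imwrite(f"pics/{name}.png",f["img"])
    W=np.eye(4);W[:3,:3]=R;W[:3,3]=s["tool_pos"];W=W@f["T_tool_cam"]
    np.savez(f"pics/{name}.npz",W=W,p=s["tool_pos"],R=R,**f);return s,R,f,W
E
python3 - <<'E'
from h import *
s,R,f,W=wrist("w2");p=s["tool_pos"];print(p,blk(p),s["joint_pos"])
t=wld(.004,-.125,.10);print(t,[np.round(v,2) for v in goto(p,R,t,1)])
K,D,T=f["camera_matrix"],f["range_z"],f["T_tool_cam"]
v,u=np.mgrid[0:400,0:640];C=np.stack([(u-K[0,2])/K[0,0]*D,(v-K[1,2])/K[1,1]*D,D],-1)
P=C@T[:3,:3].T+T[:3,3]
ok=(D>0)&(abs(P[...,0])<.07)&(abs(P[...,2])<.03)&(P[...,1]>-.06)&(P[...,1]<.03)
Q=P[ok];print("finger pts",len(Q),"ymax",np.percentile(Q[:,1],[50,90,99,100]),"z",np.percentile(Q[:,2],[1,50,99]),"x",np.percentile(Q[:,0],[1,50,99]))
t=Q[Q[:,1]>np.percentile(Q[:,1],95)];print("tip x",t[:,0].min(),t[:,0].max(),"z",t[:,2].min(),t[:,2].max())
E
```

```text
[ 0.55291751 -0.21695517  0.1915126 ] [ 0.00149972 -0.12265065] [-4.99166779e-01 -1.91711741e-02  1.68661875e+00 -1.35357526e-05
  1.47520463e+00 -4.29799255e-01]
[ 0.55524735 -0.21947365  0.1       ] [array([ 0.1 ,  3.66, -0.1 ]), array([-0.  ,  0.01, -0.01])]
finger pts 533 ymax [-0.05726191 -0.05420799 -0.05293065 -0.05207849] z [-0.01088503  0.00263382  0.01115127] x [-0.04783737  0.04279392  0.04936663]
tip x -0.04253855406971491 0.043635572563164034 z -0.007721466135539021 0.007838729092579391
```

View pics/w2.png

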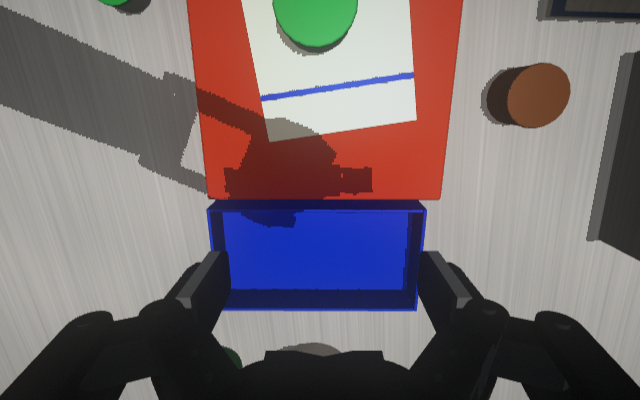

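The wrist view shows the near block edge at v≈198, the sheet's near end from (270,142) to (416,120), its line at v≈75–98, and the crate below it. The fingertips look farther back than the TCP suggests, so I'll check the geometry.

```bash
python3 - <<'E'
from h import *
f=np.load("pics/w2.npz");K,D,T,W=f["camera_matrix"],f["range_z"],f["T_tool_cam"],f["W"]
for uv in((430,256),(437,262),(460,290),(470,300),(440,300),(222,258),(210,262),(190,290),(320,170),(300,130),(320,250)):
    u,v=uv;d=D[v,u];c=np.r_[(u-K[0,2])/K[0,0]*d,(v-K[1,2])/K[1,1]*d,d,1]
    print(uv,f["img"][v,u],"d",round(float(d),4),"tool",np.round((T@c)[:3],4),"world",np.round((W@c)[:3],3))
print("block near corners",ray(K,W,[(208,198),(440,198)],.06),[blk(p) for p in ray(K,W,[(208,198),(440,198)],.06)])
P=ray(K,W,[(270,142),(416,120)],.068);print("sheet end",P,[blk(p) for p in P],"len",np.linalg.norm(P[1]-P[0]))
P=ray(K,W,[(262,98),(413,75)],.068);print("line",[blk(p) for p in P])
E
```

```text
(430, 256) [62 55 55] d 0.1342 tool [ 0.0449 -0.0619  0.0109] world [ 0.599 -0.209  0.253]
(437, 262) [69 65 65] d 0.1301 tool [ 0.0464 -0.0662  0.0105] world [ 0.6   -0.21   0.258]
(460, 290) [64 64 63] d 0.1115 tool [ 0.0478 -0.0857  0.0105] world [ 0.601 -0.21   0.277]
(470, 300) [31 31 31] d 0.1045 tool [ 0.0481 -0.0928  0.0114] world [ 0.602 -0.209  0.284]
(440, 300) [32 27 28] d 0.1184 tool [ 0.0434 -0.0808  0.003 ] world [ 0.596 -0.217  0.272]
(222, 258) [40 28 27] d 0.1357 tool [-0.0422 -0.0608  0.0095] world [ 0.512 -0.205  0.252]
(210, 262) [68 65 64] d 0.1313 tool [-0.0457 -0.0653  0.01  ] world [ 0.508 -0.204  0.257]
(190, 290) [64 64 63] d 0.1097 tool [-0.0449 -0.0873  0.0116] world [ 0.509 -0.202  0.279]
(320, 170) [31 37 99] d 0.3198 tool [-0.0029  0.1301  0.0038] world [ 0.55  -0.213  0.061]
(300, 130) [115 127 131] d 0.3015 tool [-0.0214  0.1232  0.0437] world [ 0.534 -0.172  0.068]
(320, 250) [186  51  22] d 0.4074 tool [-0.004   0.186  -0.1125] world [ 0.541 -0.329  0.005]
block near corners [[ 0.43343837 -0.23445467  0.06      ]
 [ 0.67049444 -0.25103376  0.06      ]] [array([-0.11646285, -0.148464  ]), array([ 0.12117226, -0.14842212])]
sheet end [[ 0.50502837 -0.18102631  0.068     ]
 [ 0.64269957 -0.17027256  0.068     ]] [array([-0.04878511, -0.09015927]), array([ 0.08779678, -0.06980275])] len 0.13809055547933327
line [array([-0.05411829, -0.05020367]), array([ 0.08181302, -0.03054903])]
```

The wrist calibration agrees with the block top (0.061), but the open tips appear about 58 mm behind the TCP. I'll descend part-way and check with the side view before touching anything.

Emit:
drive_tool(
  motion=[
    [[0.27,0.8,-0.05],[0,0,0],-1],
    [[0.27,0.8,-0.05],[0,0,0],-1],
    [[0,0.8,0],[0,0,0],-1],
    [[0,0.6,0],[0,0,0],-1],
    [[0,0.6,0],[0,0,0],-1],
    [[0,0,0],[0,0,0],-1],
  ],
)

```text
time: 5.4
tool_pos: [0.5648, -0.2198, 0.0992]
tool_rot: [0.707, -0.706, 0.026, -0.023]
contact_force: [-0.3, -0.4, -0.3]
gripper_width: 1.004
```

```bash
python3 - <<'E'
from h import *
from plant import manip
s,R=tool();print(s["tool_pos"],blk(s["tool_pos"]),s["contact_force"])
f=manip.grab_frame("side");K,W=f["camera_matrix"],f["world_from_camera"]
def proj(p):
    c=np.linalg.inv(W)@np.r_[p,1];return (K@c[:3]/c[2])[:2]
p=s["tool_pos"]
for x in(-.05,.05):
    for y in(0,-.013,-.058):print(x,y,np.round(proj(p+R@[x,y,0])))
c=f["img"][100:300,250:500];cv2.imwrite("pics/s3.png",cv2.resize(c,None,fx=3,fy=3,interpolation=cv2.INTER_CUBIC))
E
```

```text
[ 0.56482219 -0.21975835  0.09917998] [ 0.01357131 -0.12461431] [-0.29714096 -0.38590324 -0.31805804]
-0.05 0 [361. 238.]
-0.05 -0.013 [361. 235.]
-0.05 -0.058 [363. 225.]
0.05 0 [390. 222.]
0.05 -0.013 [390. 219.]
0.05 -0.058 [393. 208.]
```

View pics/s3.png

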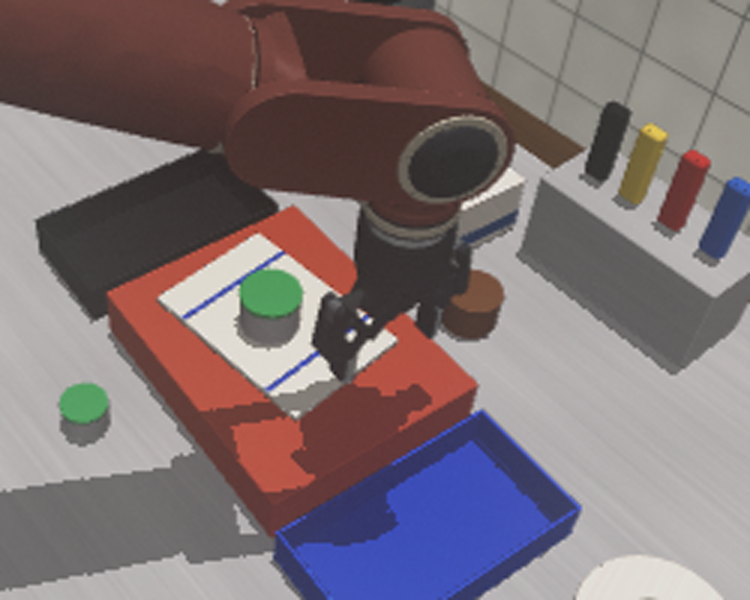

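The side view shows the near fingertip at about (366,227). That also puts it roughly 50 mm behind the nominal TCP. I'll feel for the block top carefully.

Emit:
drive_tool(
  motion=[
    [[0,0.6,0],[0,0,0],-1],
    [[0,0.6,0],[0,0,0],-1],
    [[0,0.4,0],[0,0,0],-1],
    [[0,0.2,0],[0,0,0],-1],
    [[0,0,0],[0,0,0],-1],
  ],
)

```text
time: 5.95
tool_pos: [0.5657, -0.2202, 0.0556]
tool_rot: [0.707, -0.706, 0.025, -0.024]
contact_force: [-0.3, -0.4, 0.4]
gripper_width: 0.998
```

Emit:
drive_tool(
  motion=[
    [[0,0.08,0],[0,0,0],-1],
    [[0,0.08,0],[0,0,0],-1],
    [[0,0.08,0],[0,0,0],-1],
  ],
)

```text
time: 6.25
tool_pos: [0.5669, -0.2209, 0.0516]
tool_rot: [-0.706, 0.707, -0.024, 0.025]
contact_force: [0.7, -0.0, 0.1]
gripper_width: 0.999
```

Emit:
drive_tool(
  motion=[
    [[0,0.08,0],[0,0,0],-1],
    [[0,0.08,0],[0,0,0],-1],
    [[0,0.08,0],[0,0,0],-1],
    [[0,0,0],[0,0,0],-1],
  ],
)

```text
time: 6.65
tool_pos: [0.5662, -0.2205, 0.0446]
tool_rot: [0.707, -0.707, 0.025, -0.024]
contact_force: [0.3, 0.4, 0.8]
gripper_width: 1.0
```

```bash
python3 - <<'E'
from h import *
s,R,f,W=wrist("w4");print(s["tool_pos"],blk(s["tool_pos"]),s["contact_force"])
K,D=f["camera_matrix"],f["range_z"]
for u,v in((430,256),(437,262),(432,254),(222,258),(210,262),(320,200)):
    d=D[v,u];c=np.r_[(u-K[0,2])/K[0,0]*d,(v-K[1,2])/K[1,1]*d,d,1];print((u,v),np.round((W@c)[:3],4))
E
```

```text
[ 0.56622876 -0.22050992  0.04464461] [ 0.015027   -0.12526566] [0.31018027 0.42433691 0.81878409]
(430, 256) [ 0.612 -0.213  0.106]
(437, 262) [ 0.6132 -0.2131  0.1111]
(432, 254) [ 0.6135 -0.2134  0.1038]
(222, 258) [ 0.5248 -0.2081  0.1056]
(210, 262) [ 0.5221 -0.2064  0.1117]
(320, 200) [ 0.5663 -0.2     0.0609]
```

View pics/w4.png

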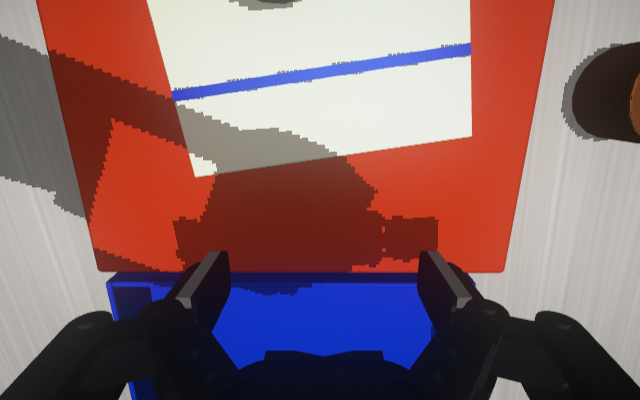

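The tips really are still about 43 mm above the block (depth gives 0.104), and there is no contact force. The sheet's near end runs from (195,177) to (471,136), and the fingers stand clear of it. Continuing down.

Emit:
drive_tool(
  motion=[
    [[0,0.4,0],[0,0,0],-1],
    [[0,0.4,0],[0,0,0],-1],
    [[0,0.2,0],[0,0,0],-1],
    [[0,0.2,0],[0,0,0],-1],
    [[0,0,0],[0,0,0],-1],
  ],
)

```text
time: 7.2
tool_pos: [0.5657, -0.2202, 0.0138]
tool_rot: [0.707, -0.706, 0.025, -0.024]
contact_force: [-0.5, 0.9, 0.1]
gripper_width: 1.001
```

```bash
python3 - <<'E'
from h import *
s,R,f,W=wrist("w5");print(s["tool_pos"],blk(s["tool_pos"]),s["contact_force"])
K,D=f["camera_matrix"],f["range_z"]
v,u=np.mgrid[0:400,0:640];C=np.stack([(u-K[0,2])/K[0,0]*D,(v-K[1,2])/K[1,1]*D,D],-1)
P=C@W[:3,:3].T+W[:3,3]
for c,r in(("L",slice(180,228)),("R",slice(420,470))):
    dark=(f["img"][245:300,r].max(-1)<90)&(f["img"][245:300,r].max(-1)-f["img"][245:300,r].min(-1)<20)
    q=P[245:300,r][dark];q=q[q[:,2]>.063];print(c,len(q),np.percentile(q[:,2],[0,1,5,20]))
E
```

```text
[ 0.56571591 -0.22023795  0.01377165] [ 0.01449639 -0.12503023] [-0.52021035  0.91887872  0.07369419]
L 1859 [0.0672656  0.06981568 0.07229418 0.07725738]
R 1206 [0.0701866  0.07189062 0.07372621 0.08023005]
```

Emit:
drive_tool(
  motion=[
    [[0,0.08,0],[0,0,0],-1],
    [[0,0.08,0],[0,0,0],-1],
    [[0,0.06,0],[0,0,0],-1],
    [[0,0,0],[0,0,0],-1],
  ],
)

```text
time: 7.65
tool_pos: [0.5664, -0.2206, 0.0094]
tool_rot: [0.707, -0.707, 0.025, -0.025]
contact_force: [0.1, 0.3, 0.5]
gripper_width: 1.002
```

Emit:
drive_tool(
  motion=[
    [[0,0.05,0],[0,0,0],-1],
    [[0,0,0],[0,0,0],-1],
  ],
)

```text
time: 7.85
tool_pos: [0.5664, -0.2206, 0.0083]
tool_rot: [0.707, -0.707, 0.025, -0.025]
contact_force: [0.4, 0.9, 0.3]
gripper_width: 0.998
```

Emit:
drive_tool(
  motion=[
    [[0,0.05,0],[0,0,0],-1],
    [[0,0,0],[0,0,0],-1],
  ],
)

```text
time: 8.05
tool_pos: [0.5668, -0.2208, 0.0077]
tool_rot: [-0.707, 0.707, -0.025, 0.025]
contact_force: [-0.8, 1.2, 2.7]
gripper_width: 1.002
```

Emit:
drive_tool(
  motion=[
    [[0,0.04,0],[0,0,0],-1],
    [[0,0,0],[0,0,0],-1],
  ],
)

```text
time: 8.25
tool_pos: [0.5668, -0.2208, 0.0076]
tool_rot: [-0.707, 0.707, -0.025, 0.025]
contact_force: [-3.4, 0.8, 8.4]
gripper_width: 1.0
```

I touched the block at TCP z≈0.0075. I'll lift about 2.5 mm and push gently.

Emit:
drive_tool(
  motion=[
    [[0,-0.18,0],[0,0,0],-1],
    [[0,0,0.3],[0,0,0],-1],
    [[0,0,0.3],[0,0,0],-1],
    [[0,0,0.2],[0,0,0],-1],
    [[0,0,0.15],[0,0,0],-1],
    [[0,0,0.15],[0,0,0],-1],
    [[0,0,0.15],[0,0,0],-1],
    [[0,0,0.15],[0,0,0],-1],
    [[0,0,0.15],[0,0,0],-1],
    [[0,0,0.15],[0,0,0],-1],
    [[0,0,0.15],[0,0,0],-1],
    [[0,0,0.15],[0,0,0],-1],
  ],
)

```text
time: 9.45
tool_pos: [0.57, -0.1705, 0.0106]
tool_rot: [-0.707, 0.707, -0.025, 0.025]
contact_force: [-0.5, -0.9, -0.1]
gripper_width: 0.997
```

Emit:
drive_tool(
  motion=[
    [[0,0,0.15],[0,0,0],-1],
    [[0,0,0.15],[0,0,0],-1],
    [[0,0,0.15],[0,0,0],-1],
    [[0,0,0.1],[0,0,0],-1],
    [[0,0,0],[0,0,0],-1],
  ],
)

```text
time: 9.95
tool_pos: [0.5711, -0.1565, 0.0107]
tool_rot: [0.707, -0.706, 0.025, -0.025]
contact_force: [0.2, 0.2, 0.2]
gripper_width: 1.0
```

```bash
python3 - <<'E'
from h import *
s,R,f,W=wrist("w6");print(s["tool_pos"],blk(s["tool_pos"]),s["contact_force"])
E
```

```text
[ 0.57106611 -0.15651769  0.01065767] [ 0.0153767  -0.06109182] [0.17787738 0.1547935  0.227008  ]
```

View pics/w6.png

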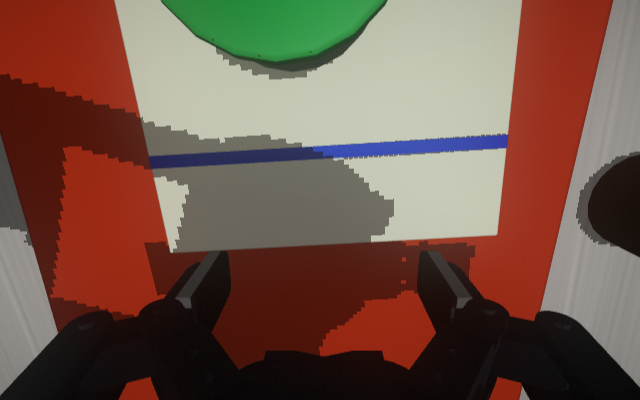

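The sheet is moving and squaring. Its near end now runs from (172,252) to (497,236) and the line from (150,162) to (507,141). The tin has stayed in place at the top.

```bash
cat >> h.py <<'E'
def sheet(f,W,prev):
    # near-side blue line, fitted on mask pixels; block frame
    K=f["camera_matrix"];h=cv2.cvtColor(f["img"],cv2.COLOR_BGR2HSV).astype(int)
    m=((h[...,0]>105)&(h[...,0]<130)&(h[...,1]>100)).astype(np.uint8);m[:prev[0]]=0;m[prev[1]:]=0
    n,l,st,_=cv2.connectedComponentsWithStats(m,connectivity=8);k=1+np.argmax(st[1:,2]);v,u=np.where(l==k)
    P=np.array([blk(p) for p in ray(K,W,np.c_[u,v],.068)])
    a,b=np.polyfit(P[:,0],P[:,1],1);xm=(P[:,0].min()+P[:,0].max())/2
    print("line len",np.ptp(P[:,0])," slope",round(a,4)," mid",np.round([xm,a*xm+b],4),"-> sheet centre",np.round([xm-.06*np.sin(a),a*xm+b+.06*np.cos(a)],4))
E
python3 - <<'E'
from h import *
f=np.load("pics/w6.npz");sheet(f,f["W"],(120,185))
P=ray(f["camera_matrix"],f["W"],[(172,252),(497,236)],.068);print([blk(p) for p in P])
f=np.load("pics/w2.npz");sheet(f,f["W"],(60,110))
E
```

```text
line len 0.1398958720037007  slope 0.0602  mid [ 0.0172 -0.0072] -> sheet centre [0.0136 0.0527]
[array([-0.04934735, -0.05066478]), array([ 0.08944214, -0.04320397])]
line len 0.13707956429613957  slope 0.1488  mid [ 0.0134 -0.0402] -> sheet centre [0.0045 0.0191]
```

Emit:
drive_tool(
  motion=[
    [[0,0,0.1],[0,0,0],-1],
    [[0,0,0.15],[0,0,0],-1],
    [[0,0,0.15],[0,0,0],-1],
    [[0,0,0.15],[0,0,0],-1],
    [[0,0,0.15],[0,0,0],-1],
    [[0,0,0.15],[0,0,0],-1],
    [[0,0,0.15],[0,0,0],-1],
    [[0,0,0.15],[0,0,0],-1],
    [[0,0,0.15],[0,0,0],-1],
    [[0,0,0.1],[0,0,0],-1],
    [[0,0,0],[0,0,0],-1],
  ],
)

```text
time: 11.1
tool_pos: [0.5735, -0.1215, 0.0106]
tool_rot: [0.707, -0.706, 0.025, -0.025]
contact_force: [0.3, 0.6, 1.0]
gripper_width: 1.0
```

```bash
python3 - <<'E'
from h import *
s,R,f,W=wrist("w7");print(s["tool_pos"],blk(s["tool_pos"]),s["contact_force"])
sheet(f,W,(110,185))
# sheet far (tray-side) line + block edge from top camera
from plant import manip
f=manip.grab_frame("top");np.savez("pics/t7.npz",**f)
c=f["img"][150:260,240:410];cv2.imwrite("pics/t7.png",cv2.resize(c,None,fx=4,fy=4,interpolation=cv2.INTER_CUBIC))
E
```

```text
[ 0.57349467 -0.12152522  0.01059944] [ 0.01535185 -0.02601518] [0.28680613 0.56250568 0.96631751]
line len 0.14004501943265002  slope -0.0003  mid [0.0195 0.0247] -> sheet centre [0.0196 0.0847]
```

View pics/t7.png

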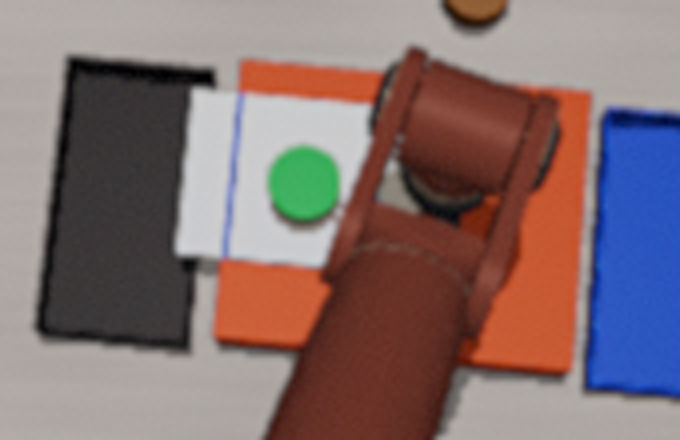

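The sheet is now square. In the crop its tray-side line at (240,95)–(226,257) almost coincides with the block edge running (241,62)–(217,342). I'll do a subpixel check of the gap.

```bash
cat >> h.py <<'E'
def topgap(f):
    K,W=f["camera_matrix"],f["world_from_camera"];I=f["img"].astype(float)
    ed=[];ln=[]
    s=I[...,2]-I[...,0]   # red minus blue: high on block, ~0 on table/white, low on line
    for v in list(range(169,174))+list(range(218,232)):
        r=s[v,285:312];r0,r1=np.median(r[:4]),np.median(r[-6:]);t=(r0+r1)/2;i=np.where((r[:-1]<t)&(r[1:]>=t))[0]
        if len(i):ed.append((285+i[0]+(t-r[i[0]])/(r[i[0]+1]-r[i[0]]),v))
    for v in range(178,211):
        r=I[v,288:308,0]-I[v,288:308,2];w=np.clip(r-np.median(r)-8,0,None)
        if w.sum()>20:ln.append((288+(w*np.arange(20)).sum()/w.sum(),v))
    E=ray(K,W,ed,.06);L=ray(K,W,ln,.068);e=np.array([blk(p) for p in E]);l=np.array([blk(p) for p in L])
    pe=np.polyfit(e[:,0],e[:,1],1);pl=np.polyfit(l[:,0],l[:,1],1)
    print("edge n",len(e),pe,np.std(e[:,1]-np.polyval(pe,e[:,0])),"line n",len(l),pl,np.std(l[:,1]-np.polyval(pl,l[:,0])),"x mid",l[:,0].mean())
    print("line beyond edge (mm)",1000*(np.polyval(pl,l[:,0].mean())-np.polyval(pe,l[:,0].mean())))
E
python3 - <<'E'
from h import *
topgap(np.load("pics/t7.npz"))
f=np.load("pics/w2.npz")
# near block edge, wrist view, fitted
s=f["img"].astype(float);s=s[...,2]-s[...,0];pts=[]
for u in list(range(230,420,10)):
    r=s[180:212,u];i=np.argmin(np.diff(r));pts.append((u,180+i+.5))
P=np.array([blk(p) for p in ray(f["camera_matrix"],f["W"],pts,.06)]);print("near edge y",np.median(P[:,1]),np.polyfit(P[:,0],P[:,1],1))
E
```

```text
edge n 19 [-0.01471901  0.14805545] 0.0022091299936462254 line n 33 [0.00126254 0.14583999] 0.0006989714388345769 x mid 0.017190931374569746
line beyond edge (mm) -1.940716822692229
near edge y -0.15006338874533737 [ 0.00187596 -0.15108739]
```

The two estimates say the line is 2–5 mm short of the edge. I'll push 3.5 mm more, back off, rise, then check without the arm in the way.

Emit:
drive_tool(
  motion=[
    [[0,0,0.07],[0,0,0],-1],
    [[0,0,0.07],[0,0,0],-1],
    [[0,0,0],[0,0,0],-1],
    [[0,0,-0.3],[0,0,0],-1],
    [[0,0,-0.6],[0,0,0],-1],
    [[0,-0.5,-0.3],[0,0,0],-1],
    [[0,-1,0],[0,0,0],-1],
    [[0,-1,0],[0,0,0],-1],
    [[0,-1,0],[0,0,0],-1],
    [[0,-1,0],[0,0,0],-1],
    [[0,-1,0],[0,0,0],-1],
    [[0,-0.5,0],[0,0,0],-1],
  ],
)

```text
time: 12.4
tool_pos: [0.5729, -0.1499, 0.1648]
tool_rot: [-0.706, 0.707, -0.023, 0.027]
contact_force: [0.5, 0.1, -0.4]
gripper_width: 1.002
```

```bash
python3 - <<'E'
from h import *
from plant import manip
s,R,f,W=wrist("w8");print(s["tool_pos"],blk(s["tool_pos"]),s["contact_force"],s["time"])
f=manip.grab_frame("top");np.savez("pics/t8.npz",**f);topgap(f)
E
```

```text
[ 0.5729492  -0.14992503  0.16477111] [ 0.01679407 -0.05438359] [ 0.45868201  0.07713668 -0.43667484] 12.4
edge n 19 [-0.01230841  0.14828626] 0.0017601362617747874 line n 33 [0.0075655  0.14740723] 0.002810536386596188 x mid 0.017034396452909835
line beyond edge (mm) -0.5404852272333227
```

View pics/w8.png

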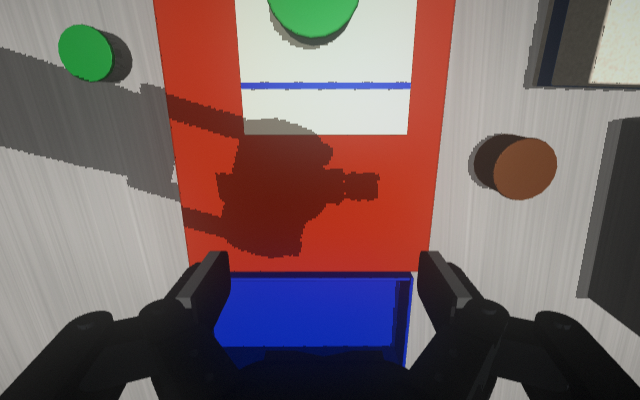

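The wrist view shows the sheet square: line at v≈86, near end at v≈134, block's near edge at v≈271. I'll move the camera over the tray edge for a direct look.

Emit:
drive_tool(
  motion=[
    [[0,-0.5,1],[0,0,0],-1],
    [[0,-0.5,1],[0,0,0],-1],
    [[0,0,1],[0,0,0],-1],
    [[0,0,1],[0,0,0],-1],
    [[0,0,1],[0,0,0],-1],
    [[0,0,1],[0,0,0],-1],
    [[0,0,0.5],[0,0,0],-1],
    [[0,0,0],[0,0,0],-1],
  ],
)

```text
time: 13.3
tool_pos: [0.5823, 0.0145, 0.1843]
tool_rot: [0.707, -0.707, 0.025, -0.023]
contact_force: [0.9, 0.9, 0.8]
gripper_width: 0.999
```

```bash
python3 - <<'E'
from h import *
f=np.load("pics/w8.npz");sheet(f,f["W"],(75,100))
P=[blk(p) for p in ray(f["camera_matrix"],f["W"],[(320,271)],.06)]+[blk(p) for p in ray(f["camera_matrix"],f["W"],[(325,134)],.068)];print("near edge, sheet end",P)
s,R,f,W=wrist("w9");print(s["tool_pos"],blk(s["tool_pos"]))
E
```

```text
line len 0.1390879455962571  slope -0.0013  mid [0.0197 0.0279] -> sheet centre [0.0197 0.0879]
near edge, sheet end [array([ 0.01419998, -0.14913443]), array([ 0.01916181, -0.01151546])]
[0.58225534 0.01451885 0.1842826 ] [0.01457575 0.11030847]
```

View pics/w9.png

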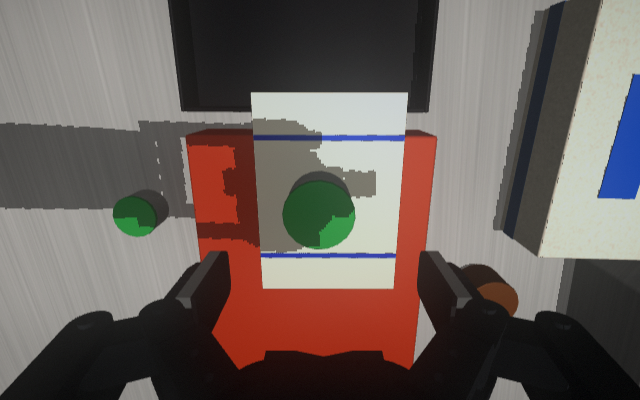

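The sheet's lip overhangs the tray, its tray-side line at v≈138 lies on the block edge (top edge v≈137, with the darker side face above it), and the tin stands at (318,212). I'll put numbers on it, tin included.

```bash
python3 - <<'E'
from h import *
f=np.load("pics/w9.npz");K,W=f["camera_matrix"],f["W"]
sheet(f,W,(125,150));sheet(f,W,(245,265))
I=f["img"].astype(int)
for u in(195,215,240,412,420,430):print(u,I[126:148,u,2].tolist())
print("edge y for v=135..141",[round(blk(ray(K,W,[(u,v)],.06)[0])[1],4) for u in(215,420) for v in range(135,142)])
g=biggest(masks(I.astype(np.uint8))["green"],(270,165,370,255));c,r=cv2.minEnclosingCircle(g);print("lid",c,r,blk(ray(K,W,[c],.113)[0]))
for n in("top0","t8"):
    t=np.load(f"pics/{n}.npz");m=masks(t["img"])
    print(n,"crate",rect(ray(t["camera_matrix"],t["world_from_camera"],biggest(m["blue"],(385,170,440,255)),.045)))
P=ray(K,W,[(181,108),(428,111)],.045);print("tray near rim",[blk(p) for p in P])
E
```

```text
line len 0.139104130498577  slope -0.0028  mid [0.0195 0.148 ] -> sheet centre [0.0196 0.208 ]
line len 0.13836793775982537  slope -0.005  mid [0.0196 0.0276] -> sheet centre [0.0199 0.0876]
195 [87, 86, 89, 89, 90, 86, 74, 65, 69, 81, 87, 89, 90, 90, 90, 90, 89, 90, 91, 136, 168, 169]
215 [85, 84, 79, 67, 64, 64, 63, 64, 69, 81, 87, 90, 89, 91, 90, 90, 89, 90, 90, 90, 136, 169]
240 [92, 91, 81, 67, 63, 64, 65, 65, 68, 80, 88, 89, 89, 90, 89, 90, 90, 91, 90, 91, 90, 91]
412 [163, 162, 162, 135, 87, 78, 78, 78, 78, 96, 133, 163, 178, 186, 186, 187, 186, 185, 185, 185, 185, 186]
420 [167, 167, 168, 156, 116, 77, 79, 78, 77, 94, 135, 162, 178, 185, 186, 187, 186, 186, 186, 185, 185, 185]
430 [163, 161, 163, 163, 163, 163, 163, 152, 114, 82, 123, 160, 177, 186, 185, 186, 185, 185, 186, 186, 187, 186]
edge y for v=135..141 [np.float64(0.1491), np.float64(0.1481), np.float64(0.1472), np.float64(0.1462), np.float64(0.1453), np.float64(0.1444), np.float64(0.1434), np.float64(0.1494), np.float64(0.1484), np.float64(0.1475), np.float64(0.1466), np.float64(0.1456), np.float64(0.1447), np.float64(0.1437)]
lid (318.5, 214.5) 35.78417205810547 [0.01077633 0.08923512]
top0 crate (array([ 535.5, -320.4]), array([129.5, 240.5], dtype=float32), 1.4994)
t8 crate (array([ 535.8, -319.5]), array([131.3, 241.1], dtype=float32), 1.4994)
tray near rim [array([-0.12309664,  0.17309332]), array([0.11589145, 0.17064241])]
```

```bash
python3 -c "
from plant import manip
s=manip.state();print(s['time'],s['contact_force']);print(manip.job_done())"
```

```text
13.35 [ 0.04859904  0.33279934 -0.05740764]
the job is handed in; nothing more can be done
None
```

I pushed the sheet about 69 mm towards the black tray on the robot's left, using both open fingertips on its far short end. That push also squared it. I then backed off, checked and handed in at 13.35 s; no verdict was reported.

**Line on the edge:** in the last wrist view the line was at y = 148.0 mm in the block frame and the block edge at about 148.5–149 mm. The top view put the line 0.5 mm short of the edge. The limit is 8 mm.

**Sheet:** it was square to within about 0.005 rad and about 19 mm off the block's middle along the edge.

**Tin:** it stood on the sheet, about 9 mm from its centre.

**Other things:** the crate moved less than 1 mm by measurement, which is measuring error. The gripper never went near the tray. I did not measure the tray, roll, bottle and spatula again at the end. The arm was clear, with contact force near zero.

**What disagreed:**
- The open fingertips were about 52 mm behind the stated TCP, not 13 mm. I found this from depth and the side view, and confirmed it with a light touch of about 8 N on the block before pushing.
- Just before the last 3.5 mm nudge, the wrist and top views differed by about 3 mm on the remaining gap. I aimed between them, and the final views agreed to about 1 mm.

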